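Clamp the long mould in the pressing bed

ROBOT

A 6-joint arm with a two-finger parallel gripper is mounted at the origin on the work surface. World frame = base frame: x ahead of the robot, y to its left, z up, the work surface at z = 0. Lengths are in mm, angles in degrees, forces in N, time in s.
With the tool pointing down it reaches from about 300 to 775 mm from the base axis. Payload 14.6 kg.
Tool frame: the origin (TCP) lies at the very end of the fingers, on their centre line; the grasp point (between the pads) lies 19 mm behind it; z points along the fingers, y is the direction in which the jaws open and shut (so a half turn about z gives the same grasp; the last joint's range is limited). The gripper opens to 85 mm and grips with 20 to 120 N. Pads are 22 mm wide; open, the fingers measure 114 mm over their backs; the gripper's body (76 mm by 85 mm) begins 54 mm behind the grasp point. The pads swing forward as they close: fully open they stand 13 mm farther back than shut.
Start: joints at [63.85, 17.183, 87.147, -0, 75.671, -3.816], TCP at [208.998, 508.733, 201.081] pointing down, gripper open.
Joint ranges: [-173.82, 173.82], [-45.26, 126.66], [13.44, 144.39], [-59.66, 239.66], [0, 175.72], [-146.38, 146.38]. Speed limits (degrees/s): [127.2, 127.2, 147.25, 180, 180, 180].

INTERFACE

Orientations are given as [roll, pitch, yaw] about the fixed x, y, z axes, in that order (R = Rz(yaw) Ry(pitch) Rx(roll)).
In Python, from bench import telemetry, camera, job, look_for gives the robot as it stands.
- The arm moves only by the shell command python3 -m handwheel 'ROWS' [OPENING] [FORCE]. ROWS is JSON, a list of rows, each an object with "translation": the shift along the tool's x, y, z in m, a list of three; "spin": the turn about the tool's z in rad. A call has 1 to 12 rows; each row is the pose to reach, as a shift and turn from the pose commanded when the call began, along the tool's axes at that moment; what a row does not reach only later rows make up. A row lasts 1/10 s, in which the tool goes at most 50 mm and 8.59 degrees, less where a joint would pass 70% of its speed; a pose out of reach is approached as far as the arm can. A call with a gripper value outside its range is refused whole. OPENING is the finger opening in m, from 0 to 0.0854, set as the call begins (- or left out, the last holds). The fingers move at their own pace and stop on an object; FORCE is the grip in N (left out, the last holds). Time passes only in rows, so rows that repeat a pose let the fingers close. It gives the time, the measured TCP pose, the force and the opening at its end, in the units of the state.
- telemetry.read_state(): the state, without advancing time (a new reading comes with each control period).
- camera(name): name is "side" or "top" or "wrist"; returns a dict with "color" (384x512x3 uint8, red, green, blue), "fov_y" (degrees; the focal length in pixels is half the picture's height over the tangent of half this angle, whatever the lens; pixels are square), "cx", "cy" (the principal point, pixels), "dist" ([k1, k2, p1, p2, k3] as OpenCV has them; the pictures are not rectified), "origin" and "rotation" of the camera in the world. Camera axes: x right, y down, z forward; pixel columns grow to the right and rows downward; lengths in mm; the calibration is good to about 2 mm. A picture is of the moment at which its call begins. There is no depth.
- job.sign_off(): hands the job in, once; it reports no verdict.
Trained networks look in a picture, given as the dict that the camera call returned (one of the last four; its "shot" number tells which), for a name from the list of things; names that differ only in an ending like _2 or _b are one class to them, and where a whole thing is asked for, a point or a joint stands for the part that bears it (a point fixed in the world has none). Each returns a list of dicts, best first, with "confidence" (0 to 1); they miss things now and then, are a little off and sometimes report something else, mostly with a low value. They report only what shows in the picture. A call takes as long as a camera call. They do not tell look-alikes from the thing itself.
- look_for(picture, label): "rect" ([left, top, width, height] in pixels, round what is visible of it).
The state is a dict: "time_s": time; "joint_pos": joint angles; "joint_velocities": joint speeds; "joint_efforts": joint torques, N m; "ee_pos": TCP position; "eef_rot": TCP orientation; "wrist_force": force on the tool from outside, world axes, zero at the start; "ft_torque": the same for the moment, N m; "finger_gap": finger opening in mm.
Only numpy, scipy, OpenCV 4.12 (cv2) and the standard library are available. Lean on these libraries where they do the work, as an engineer would, in place of code of your own. Each camera call takes 0.05 s, during which the arm holds its last target. There are 200 camera calls.

TASK

Loosen the T-bar clamp on the sliding stop of the steel bed and slide the stop back to make room. Set the long ribbed wooden mould down gently, flat in the bed between the two stops, then slide the stop up so that the mould is snug between both stops and turn the clamp clockwise until it is tight. Leave the other moulds and everything else on the bench where they are.

Things in the scene. Friction and masses are not known exactly. Their poses are not given: they have to be found in the camera images.
- bed: Dark steel pressing bed, fixed to the bench. Origin on the bench surface; z up, y along the bed towards the fixed stop, x across it, away from the robot. Base plate x -60..90, y -125..155, top at z 14 mm. Along the front a lip x -53..-45, y -40..125, up to z 22; along the rear a steel rail x 25..55, y -125..125, up to z 40. Between them runs the 70 mm wide channel.
- bed_floor (a point): Point on the bed's floor (bed frame x -10, y 70, z 14 mm), in the middle of the channel between lip and rail: where the centre of the long mould's underside finally lies, its long side along the bed's y. Axes as the bed's.
- fixed_face (a point): Middle of the fixed stop's working face (bed frame x -10, y 125, z 36 mm), which faces -y of the bed. The fixed stop is a steel block x -49..25, y 125..145, up to z 52 mm. Axes as the bed's.
- stop_face (a point): Middle of the sliding stop's working face (bed frame x -10, y -40 mm + joint, z 36 mm), facing +y, to the fixed stop. Grey metal stop: a plate 62 wide, 14 thick, z 18..55 mm across the channel, and a block riding on the rail, x 15..65, 50 mm back from the face, up to z 68 mm. Axes as the bed's.
- stop_block (a joint): Travel of the sliding stop (m): 0 fully back, 0.12 nearest the fixed stop. Gap between the faces = 0.165 - joint; the long mould is snug at 0.055. Starts 0.07 to 0.11: no room for the mould. Slides at 1.5 N with the clamp loose, stuck (over 35 N) when tight. May be slid by holding the clamp's bar.
- clamp (a joint): Turn of the clamp (rad): 0 = fully loose (hard end), grows clockwise seen from above, 1.5 = hard end. Bites from 0.6, tight above 1.0. Starts tight at 1.05 to 1.35. Takes up to 0.45 N m; stays where left.
- clamp_grip (a point): Centre of the clamp's dark T-bar: 52 long (x), 14 thick (y), 24 mm high (z). z is the turning axis, leaning 35 deg (0.61 rad) from vertical to the bed's -x, the robot's side. x and y turn with it; at joint 0.75 the bar lies in the bed's x-z plane. In the bed frame at x 9, y -65 mm + stop's travel, z 104 mm. Below the bar: hub 20 mm wide; 34 mm below this point a boss 26 mm wide.
- long_mould: The long wooden mould with a rib: slab 110 (x) x 60 (y) x 22 mm, with an upright rib 60 long (x), 14 thick (y), 36 mm high standing on the middle of its top (rib top 58 mm over the underside). 0.22 to 0.41 kg. Origin at the centre of its underside, z up. Lift it by the rib.
- short_mould: Not to be moved: ribbed wooden mould of the same wood, but only 80 mm long: slab 80 x 60 x 22 mm, rib 50 x 14 x 36 mm. Origin at the centre of its underside.
- flat_mould: Not to be moved: plain wooden slab 110 x 60 x 22 mm without a rib. Origin at the centre of its underside.
- weight: Not to be moved: small brass weight, 24 mm diameter, 34 mm high, standing among the moulds. Origin at the centre of its underside.
- jar: Not to be moved: amber glass jar, 54 mm diameter, 75 mm high. Origin at the centre of its underside.
- ink_stick: Not to be moved: black ink stick 90 x 28 x 16 mm lying on the bench. Origin at the centre of its underside.
- brush: Not to be moved: brush lying on the bench to the robot's right, far side. Origin at its underside.
- bowl: Not to be moved: white bowl, 100 mm diameter, 45 mm high, on the far side. Origin at the centre of its underside.
- bottle: Not to be moved: slender green glass bottle, 44 mm diameter, 160 mm high, standing in front of the robot. Origin at the centre of its underside.
Things that resemble listed ones, but are neither listed nor needed, are in the scene too. Leave any yellow look-alike of the long_mould alone.

How it is judged (in metres and radians):
On the way, in this order (a step that is already met when the one before it is completed fails the run):
1. the clamp is loosened (value of joint clamp below 0.6 rad), for 0.1 s.
2. the stop is slid back far enough to load the long mould (value of joint stop_block below 0.054 m), for 0.1 s.
3. the long mould lies flat in the bed, let go, with the clamp loose (z of long_mould in the frame of bed_floor between -0.003 and 0.004 m and angle between long_mould's own z axis and vertical below 0.08 rad and x of long_mould in the frame of bed_floor between -0.01 and 0.01 m and y of long_mould in the frame of fixed_face below -0.05 m and contact force between the fingers and long_mould below 0.5 N and value of joint clamp below 0.8 rad), for 0.1 s.
At the end, for the whole second after the job is handed in: The long mould lies flat on the bed's floor (within 4 mm and 0.08 rad) between lip and rail, square to the bed within 0.07 rad, with each end within 3.5 mm of its stop's face, at rest; the clamp is turned to more than 1.0 rad (tight) (z of long_mould in the frame of bed_floor between -0.003 and 0.004 m and angle between long_mould's own z axis and vertical below 0.08 rad and x of long_mould in the frame of bed_floor between -0.01 and 0.01 m and y of long_mould in the frame of fixed_face between -0.0585 and -0.05 m and y of long_mould in the frame of stop_face below 0.0585 m and angle between the x axis of long_mould and the y axis of bed, either way round below 0.07 rad and value of joint clamp above 1 rad and linear speed of long_mould below 0.02 m/s); the robot touches nothing.
It fails at once if a bystander or another mould is moved more than 25 mm (distance of any of short_mould, flat_mould, weight, jar, ink_stick, brush, bowl, bottle from where it was at the start of the episode above 0.025 m).
It fails at once if the long mould is dropped (falls free faster than 0.6 m/s) (linear speed of long_mould above 0.6 m/s and contact force between the fingers and long_mould below 0.5 N).
It also fails if it takes over 64 s, if anything falls off the work surface, if the arm or the gripper's body presses on something with over 40 N, if the wrist force passes 120 N, or if a joint passes its speed limit or range.

## Working session

There is one attempt and no reset: what is moved stays moved. The work goes in short steps, Python scripts to look and compute and a shell command to move; the robot and the scene stay as the last step left them, time stands still between calls to the robot, and variables do not carry over. Pictures are saved under pics/ and viewed, about 8 in all and at most 12, crops included, and the job is handed in when it is done.

```bash
ls; mkdir -p pics; cat > h.py <<'E'
import numpy as np, cv2
from bench import telemetry, camera, job, look_for
def K(p):
    f=p["color"].shape[0]/2/np.tan(np.radians(p["fov_y"]/2)); return np.array([[f,0,p["cx"]],[0,f,p["cy"]],[0,0,1.]])
def ray(p,uv):
    n=cv2.undistortPoints(np.float64(uv).reshape(-1,1,2),K(p),np.float64(p["dist"])).reshape(-1,2)
    return np.c_[n,np.ones(len(n))]@np.array(p["rotation"]).T
def at_z(p,uv,z):
    d=ray(p,uv); o=np.array(p["origin"]); return o+d*((z-o[2])/d[:,2])[:,None]
def proj(p,X):
    R=np.array(p["rotation"]); t=-R.T@np.array(p["origin"])
    return cv2.projectPoints(np.float64(X).reshape(-1,1,3),cv2.Rodrigues(R.T)[0],t,K(p),np.float64(p["dist"]))[0].reshape(-1,2)
def save(p,n,crop=None,s=1):
    im=p["color"][...,::-1]
    if crop: l,t,w,h=crop; im=im[t:t+h,l:l+w]
    cv2.imwrite("pics/"+n,cv2.resize(im,None,fx=s,fy=s,interpolation=cv2.INTER_CUBIC))
E
python3 - <<'E'
from h import *
import pickle
P={}
for n in("top","side"):
    p=camera(n);P[n]=p
    print(n,np.round(p["origin"]),np.round(p["rotation"],3).tolist(),p["fov_y"],p["dist"])
    for l in "bed stop_block clamp long_mould short_mould flat_mould bottle jar".split():
        print(l,[(np.round(d["rect"]).tolist(),round(d["confidence"],2)) for d in look_for(p,l)[:3]])
pickle.dump(P,open("P.pkl","wb"))
im=np.vstack([P["top"]["color"],P["side"]["color"]])
save(P["top"],"top.png",None,1.5);save(P["side"],"side.png",None,1.5)
print(telemetry.read_state())
E
```

```text
pics
top [ 365. -117. 1324.] [-173.483, -0.81, -89.579] 48.032390232979054 [-0.11600563  0.          0.          0.          0.        ]
bed [([120.0, 142.0, 97.0, 58.0], 0.81)]
stop_block [([150.0, 155.0, 22.0, 34.0], 0.58)]
clamp [([156.0, 160.0, 4.0, 20.0], 0.54)]
long_mould [([375.0, 222.0, 44.0, 27.0], 0.87), ([325.0, 217.0, 40.0, 35.0], 0.79), ([275.0, 269.0, 36.0, 24.0], 0.71)]
short_mould [([254.0, 147.0, 22.0, 31.0], 0.75), ([121.0, 142.0, 102.0, 60.0], 0.24)]
flat_mould [([226.0, 193.0, 39.0, 40.0], 0.64)]
bottle [([195.0, 219.0, 21.0, 19.0], 0.71), ([252.0, 146.0, 23.0, 29.0], 0.39)]
jar [([280.0, 218.0, 21.0, 14.0], 0.8), ([235.0, 90.0, 30.0, 32.0], 0.32)]
side [  106. -1066.   812.] [-125.888, -0.473, -23.227] 48.61277772059462 [-0.0213302  0.         0.         0.         0.       ]
bed [([207.0, 132.0, 74.0, 58.0], 0.63), ([236.0, 134.0, 10.0, 10.0], 0.53)]
stop_block [([223.0, 135.0, 33.0, 26.0], 0.75), ([199.0, 147.0, 16.0, 47.0], 0.47), ([237.0, 134.0, 9.0, 10.0], 0.41)]
clamp [([236.0, 132.0, 9.0, 10.0], 0.61), ([208.0, 132.0, 76.0, 62.0], 0.49), ([196.0, 147.0, 21
[... 304 characters left out ...]
, 33.0], 0.71)]
{'time_s': 0.9, 'joint_pos': array([ 6.38517252e+01,  1.71835073e+01,  8.71481747e+01, -1.04563842e-03,
        7.56710217e+01, -3.81624098e+00]), 'joint_velocities': array([-0.12729368,  0.0683503 ,  0.07878865,  0.01933906, -0.0465397 ,
       -0.00486945]), 'joint_efforts': array([-1.26334500e-03, -5.43350494e+01, -3.61978805e+01,  6.32399562e-06,
        5.48008175e-04, -7.91028879e-05]), 'ee_pos': array([208.98579818, 508.72436525, 201.06620016]), 'eef_rot': array([-1.79997235e+02,  8.30907708e-04,  1.57668225e+02]), 'wrist_force': array([ 0.39292777, -0.08774609, -0.09425413]), 'ft_torque': array([-0.04711088, -0.0547603 ,  0.00148822]), 'finger_gap': 85.57074449605867}
```

```bash
sed -i 's/np.array(p\["rotation"\])/Rot.from_euler("xyz",p["rotation"],degrees=True).as_matrix()/; s/^from bench/from scipy.spatial.transform import Rotation as Rot\nfrom bench/' h.py; python3 - <<'E'
from h import *
import pickle
P=pickle.load(open("P.pkl","rb"));p=P["top"]
print(np.round(at_z(p,[[397,235],[345,234],[293,281],[265,162],[245,213],[205,228],[168,171]],0)))
a=cv2.resize(p["color"][125:305,105:435],None,fx=2.4,fy=2.4,interpolation=cv2.INTER_CUBIC)
cv2.imwrite("pics/topc.png",a[...,::-1])
b=P["side"]["color"][110:320,150:330]
cv2.imwrite("pics/sidec.png",cv2.resize(b,None,fx=2.8,fy=2.8,interpolation=cv2.INTER_CUBIC)[...,::-1])
E
```

```text
[[ 383. -581.    0.]
 [ 385. -416.    0.]
 [ 242. -255.    0.]
 [ 608. -168.    0.]
 [ 448. -107.    0.]
 [ 401.   15.    0.]
 [ 577.  134.    0.]]
```

View pics/topc.png

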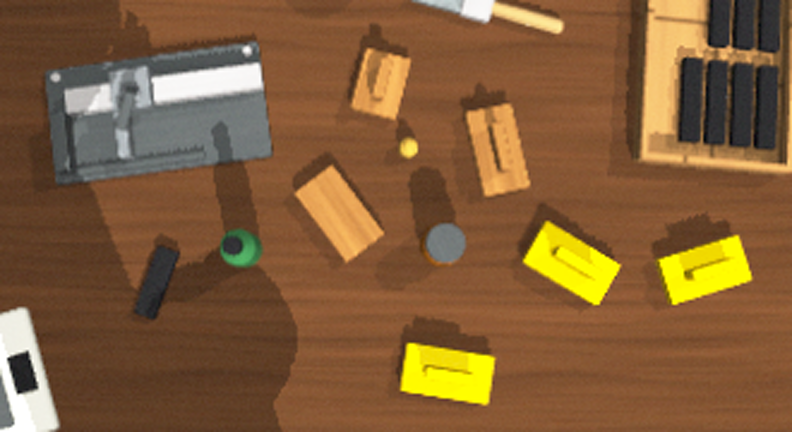

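View pics/sidec.png

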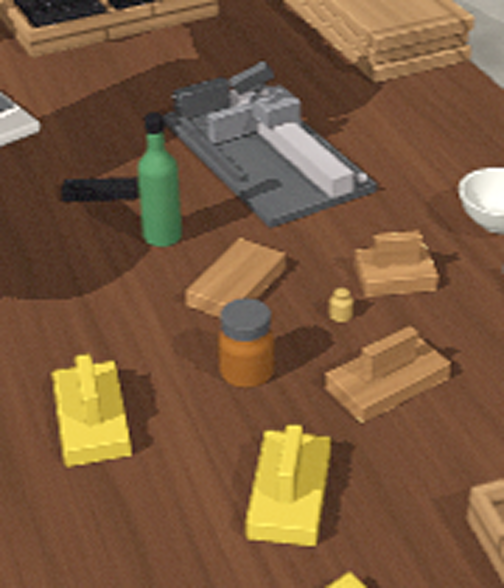

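```bash
python3 - <<'E'
from h import *
import pickle
from scipy.optimize import least_squares
P=pickle.load(open("P.pkl","rb"));p=P["top"]
c=lambda a:np.array(a)/2.4+[105,125]
s=lambda a:np.array(a)/2.8+[150,110]
B=np.array([[90,155,14],[90,-125,14],[-60,-125,14],[-60,155,14.]])
tu=c([[46,74],[258,41],[272,157],[57,184]])
su=s([[375,184],[276,223]]) # (90,-125),(-60,-125)
def W(q,X): t=np.radians(q[2]); R=np.array([[np.cos(t),-np.sin(t),0],[np.sin(t),np.cos(t),0],[0,0,1]]); return X@R.T+[q[0],q[1],0]
f=lambda q:np.r_[(proj(p,W(q,B))-tu).ravel(),(proj(P["side"],W(q,B[1:3]))-su).ravel()]
r=least_squares(f,[570,130,8]);print("bed",r.x,np.round(r.fun,1))
for t in(.07,.09,.11): print(t,W(r.x,np.array([[9,-65+1e3*t,104.]])),proj(p,W(r.x,np.array([[9,-65+1e3*t,104.]]))),"stopface",proj(p,W(r.x,np.array([[-10,-40+1e3*t,55.]])))*2.4-[252,300])
print("mould slab top",at_z(p,c([[466,111],[511,103],[529,186],[484,196]]),22),"rib",at_z(p,c([[488,107],[510,170]]),58))
d=P["side"]; print("side slab top",at_z(d,s([[327,378],[364,402],[450,366],[408,340]]),22))
print("bottle/jar",at_z(d,s([[162,240],[246,378],[342,318]]),0))
E
```

```text
bed [559.56152527 105.04120237   9.00851561] [-0.3 -0.9  0.2 -0.5  1.  -1.3  0.5  0.8  0.2 -0.3 -2.5 -0.8]
0.07 [[567.66760469 111.38875909 104.        ]] [[169.20950749 168.43905571]] stopface [[143.30188728 128.67374951]]
0.09 [[564.53597951 131.14206068 104.        ]] [[162.34889808 169.46625118]] stopface [[127.44533841 131.04547907]]
0.11 [[561.40435433 150.89536228 104.        ]] [[155.49798336 170.4942338 ]] stopface [[111.61262008 133.41730391]]
mould slab top [[ 576.18159994 -271.76200225   22.        ]
 [ 587.19572882 -329.74728457   22.        ]
 [ 480.6539793  -351.72555393   22.        ]
 [ 467.50129469 -294.15235854   22.        ]] rib [[ 575.6854507  -295.00551101   58.        ]
 [ 497.13453338 -321.769816     58.        ]]
side slab top [[ 469.52847232 -301.55206608   22.        ]
 [ 488.19505837 -345.07477064   22.        ]
 [ 587.58638433 -332.55739895   22.        ]
 [ 567.37632357 -282.43261762   22.        ]]
bottle/jar [[ 399.64160517    2.56295016    0.        ]
 [ 405.53918684 -249.24961655    0.        ]
 [ 532.10011053 -202.48924852    0.        ]]
```

```bash
python3 -m handwheel '[{"translation":[-0.446,-0.216,-0.06],"spin":-0.53},{"translation":[-0.446,-0.216,-0.06],"spin":-0.53},{"translation":[-0.446,-0.216,-0.06],"spin":-0.53},{"translation":[-0.446,-0.216,-0.06],"spin":-0.53},{"translation":[-0.446,-0.216,-0.06],"spin":-0.53},{"translation":[-0.446,-0.216,-0.06],"spin":-0.53},{"translation":[-0.446,-0.216,-0.06],"spin":-0.53},{"translation":[-0.446,-0.216,-0.06],"spin":-0.53},{"translation":[-0.446,-0.216,-0.06],"spin":-0.53},{"translation":[-0.446,-0.216,-0.06],"spin":-0.53},{"translation":[-0.446,-0.216,-0.06],"spin":-0.53},{"translation":[-0.446,-0.216,-0.06],"spin":-0.53}]'
python3 - <<'E'
from h import *
import pickle
p=camera("wrist");pickle.dump(p,open("w1.pkl","wb"));save(p,"w1.png",None,1.5)
print(p["origin"],p["rotation"],p["fov_y"],p["dist"],telemetry.read_state()["joint_pos"])
for l in("stop_block","clamp"):print(l,look_for(p,l)[:2])
E
```

```text
time_s: 2.1
ee_pos: [540.2, 138.2, 260.8]
eef_rot: [-180.0, -0.0, -172.1]
wrist_force: [0.1, -0.2, -0.7]
finger_gap: 85.3
[461.6655313  126.04717575 434.93378262] [ 1.62249024e+02 -3.74632135e-02  9.79433346e+01] 70.87158817737351 [0.00265603 0.         0.         0.         0.        ] [ 1.07156327e+01  1.59355635e+01  8.08364136e+01  1.26150265e-02
  8.32639041e+01 -8.72552110e+01]
stop_block [{'rect': [244.1, 141.7, 35.7, 75.6], 'confidence': 0.69}]
clamp [{'rect': [250.5, 168.4, 25.3, 40.4], 'confidence': 0.88}]
```

View pics/w1.png

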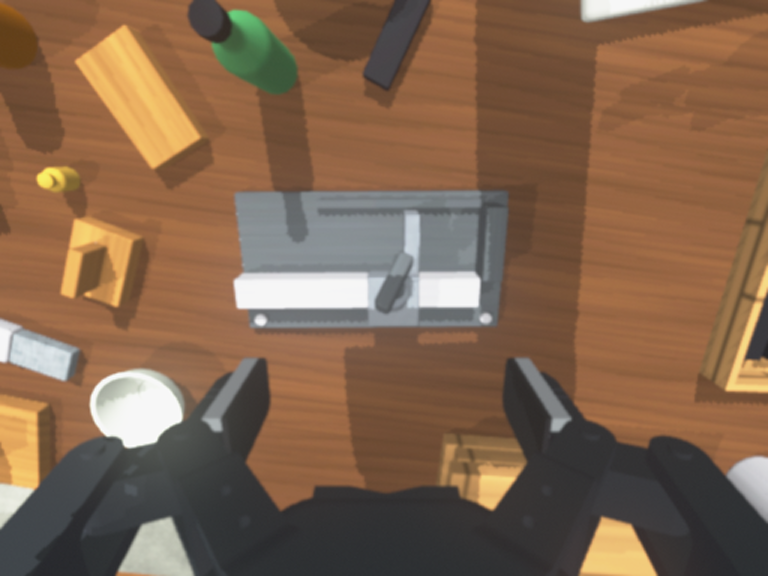

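```bash
cat > fit.py <<'E'
from h import *
from scipy.optimize import least_squares
def W(q,X):
    t=np.radians(q[2]); R=np.array([[np.cos(t),-np.sin(t),0],[np.sin(t),np.cos(t),0],[0,0,1]]); return np.atleast_2d(X)@R.T+[q[0],q[1],0]
def bar(t,q,pts):
    a=np.radians(35); 
    R=Rot.from_euler("y",-a if True else a).as_matrix()@Rot.from_euler("z",-(q-.75)).as_matrix()
    return np.atleast_2d(pts)@R.T+[9,-65+t,104]
E
python3 - <<'E'
from fit import *
import pickle
p=pickle.load(open("w1.pkl","rb"))
B=np.array([[-60,-125,14],[-60,155,14],[90,155,14],[90,-125,14],[25,-125,40],[25,125,40.]])
bu=np.array([[235,191],[508,191],[497,327],[249,328],[236,273],[480,272]])/1.5
f=lambda v:np.r_[(proj(p,W(v,B))-bu).ravel()]
r=least_squares(f,[560,110,9]);q=r.x;print("bed",q,np.round(r.fun*1.5,1))
S=lambda t:np.array([[-41,-40+t,55],[-41,-54+t,55],[15,-90+t,68]])
su=np.array([[420,210],[405,210],[369,275]])/1.5
E=np.array([[-26,0,12],[26,0,12]]);eu=np.array([[407,255],[384,305]])/1.5
g=lambda v:np.r_[(proj(p,W(q,S(v[0])))-su).ravel(),(proj(p,W(q,bar(v[0],v[1],E)))-eu).ravel()]
r=least_squares(g,[90,1.2]);print("travel,clamp",r.x,np.round(r.fun*1.5,1))
t,c=r.x
print("clamp centre",W(q,bar(t,c,[[0,0,0]])),"bar world dir",W([0,0,q[2]],bar(t,c,[[1,0,0]])-bar(t,c,[[0,0,0]])))
im=cv2.resize(p["color"],None,fx=3,fy=3,interpolation=cv2.INTER_CUBIC)[...,::-1].copy()
C=np.array([[x,y,12] for x,y in((-26,-7),(26,-7),(26,7),(-26,7))])
for X in (W(q,B[:4]),W(q,bar(t,c,C)),W(q,np.array([[-41,-40+t,55],[21,-40+t,55],[21,-54+t,55],[-41,-54+t,55]])),W(q,np.array([[25,-125,40],[25,125,40],[55,125,40],[55,-125,40]]))):
    cv2.polylines(im,[np.int32(proj(p,X)*3)],True,(0,0,255),1)
cv2.imwrite("pics/o1.png",im[360:680,440:1050])
E
```

```text
bed [559.25758317 110.66818656   8.01531644] [-0.9 -1.6  1.6 -2.   0.4 -2.1  0.4 -2.7 -1.4  3.9 -0.1  4.5]
travel,clamp [101.97593042   1.16438076] [ 1.   3.6  1.   3.7 -1.2  0.2  0.6 -5.7 -1.2 -1.1]
clamp centre [[563.01381763 148.53783315 104.        ]] bar world dir [[ 0.79863952 -0.29413609  0.52503226]]
```

View pics/o1.png

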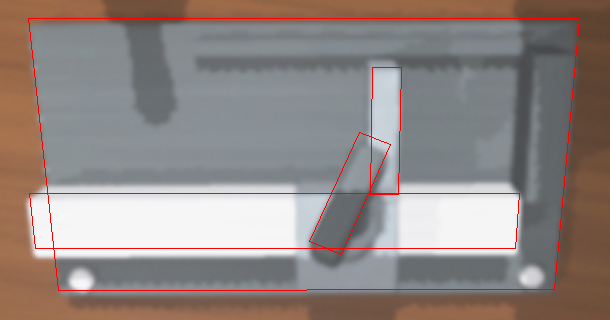

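```bash
python3 -m handwheel '[{"translation":[-0.026,0.007,0.0],"spin":0.15},{"translation":[-0.026,0.007,0.04],"spin":0.30},{"translation":[-0.026,0.007,0.08],"spin":0.45},{"translation":[-0.026,0.007,0.11],"spin":0.49},{"translation":[-0.026,0.007,0.13],"spin":0.49},{"translation":[-0.026,0.007,0.145],"spin":0.49},{"translation":[-0.026,0.007,0.155],"spin":0.49},{"translation":[-0.026,0.007,0.160],"spin":0.49},{"translation":[-0.026,0.007,0.160],"spin":0.49}]' 0.05 25
python3 -m handwheel '[{"translation":[0,0,0],"spin":0},{"translation":[0,0,0],"spin":0},{"translation":[0,0,0],"spin":0},{"translation":[0,0,0],"spin":0},{"translation":[0,0,0],"spin":0},{"translation":[0,0,0],"spin":0}]' 0.0 25
python3 - <<'E'
from fit import *
p=camera("wrist");save(p,"w2.png",None,1.5)
s=telemetry.read_state();print(s["wrist_force"],s["ft_torque"],s["finger_gap"])
E
```

```text
time_s: 3.15
ee_pos: [563.9, 150.5, 101.0]
eef_rot: [-180.0, -0.0, 160.0]
wrist_force: [0.2, -0.2, 0.3]
finger_gap: 50.1
time_s: 3.75
ee_pos: [564.2, 150.0, 101.1]
eef_rot: [180.0, 0.0, 160.0]
wrist_force: [-0.2, -0.6, 0.2]
finger_gap: -0.4
[ 0.40188243  0.3265916  -0.06825405] [-0.02375918 -0.03426678  0.01324468] 0.10506086853746234
```

View pics/w2.png

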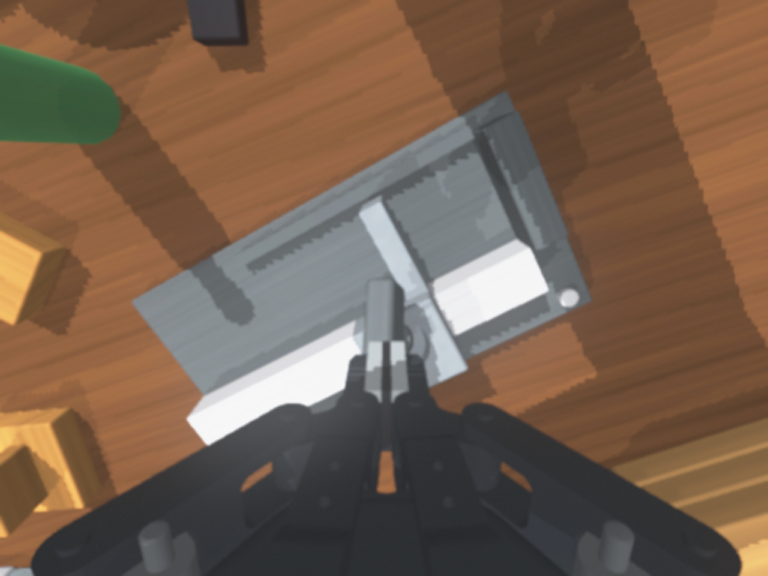

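```bash
python3 - <<'E'
from fit import *
p=camera("wrist");print(p["origin"],p["rotation"])
s=telemetry.read_state();print("tcp",s["ee_pos"],"px",proj(p,s["ee_pos"])*1.5)
q=[559.26,110.67,8.0]
E=np.array([[-26,-7,12],[-26,7,12],[26,-7,12],[26,7,12],[0,0,12]])
print("pred bar",np.round(proj(p,W(q,bar(102,1.164,E)))*1.5))
print(at_z(p,np.array([[367,280],[402,280]])/1.5,99))
B=np.array([[-60,-125,14],[-60,155,14],[90,155,14],[25,125,40],[55,125,40.],[-41,62,55],[-41,48,55]])
print(np.round(proj(p,W(q,B))*1.5), "obs 135,302 / 507,93 / 590,300 /525,240/548,293/378,200/360,212")
save(p,"w3.png",[200,150,130,150],4)
E
```

```text
[489.65133991 175.39353271 275.22524555] [ 1.62243952e+02 -3.22234568e-02  7.00137380e+01]
tcp [564.21798008 150.00895145 101.06598892] px [[388.97973472 329.80465799]]
pred bar [[363. 271.]
 [393. 269.]
 [361. 390.]
 [393. 390.]
 [378. 328.]]
[[538.38142924 148.69506589  99.        ]
 [543.83987414 163.6950361   99.        ]]
[[129. 297.]
 [508.  85.]
 [593. 298.]
 [529. 244.]
 [548. 286.]
 [383. 197.]
 [360. 210.]] obs 135,302 / 507,93 / 590,300 /525,240/548,293/378,200/360,212
```

View pics/w3.png

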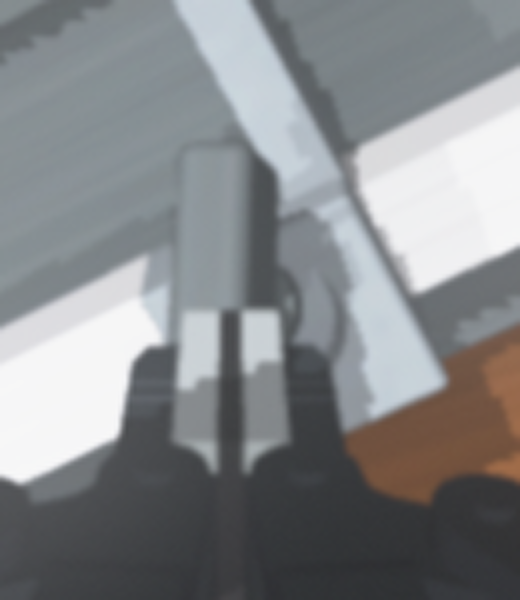

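```bash
python3 - <<'E'
from fit import *
import pickle
p1=pickle.load(open("w1.pkl","rb"));p=camera("wrist")
a=ray(p1,np.array([[407,255]])/1.5)[0];b=ray(p,np.array([[384.5,280]])/1.5)[0]
o1=np.array(p1["origin"]);o2=np.array(p["origin"])
t=np.linalg.lstsq(np.c_[a,-b],o2-o1,rcond=None)[0];print(o1+a*t[0],o2+b*t[1])
s=camera("side");save(s,"s2.png",[190,100,110,110],5)
print(proj(s,telemetry.read_state()["ee_pos"])-[190,100])
E
```

```text
[541.21792421 155.81980542  96.71727201] [541.72666311 155.96643068  96.84984039]
[[48.51438002 37.90272452]]
```

View pics/s2.png

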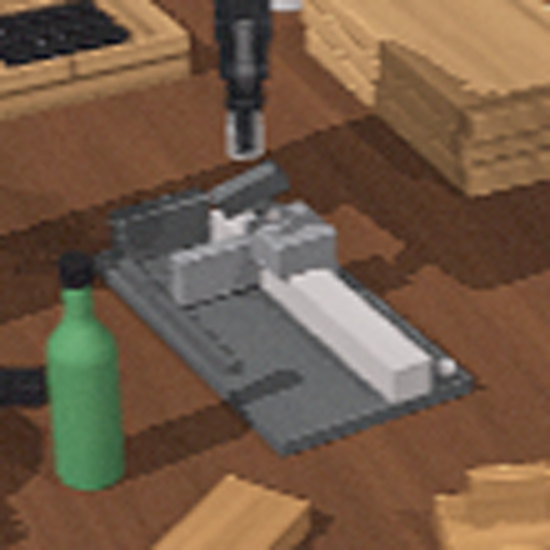

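```bash
python3 - <<'E'
from fit import *
p=camera("wrist");s=camera("side")
for tw,ts in (((258,228),(239,131.3)),((258,222),(239,131.3))):
    a=ray(p,[tw])[0];b=ray(s,[ts])[0];o1=np.array(p["origin"]);o2=np.array(s["origin"])
    t=np.linalg.lstsq(np.c_[a,-b],o2-o1,rcond=None)[0];print(o1+a*t[0],o2+b*t[1])
for n in (238,130),: print(look_for(s,"clamp")[:2])
q=[559.26,110.67,8.0]
print("side pred bar ends",(proj(s,W(q,bar(102,1.164,[[-26,0,12],[26,0,12],[26,0,-12]])))-[190,100])*5)
print("side pred bed corners",(proj(s,W(q,[[-60,-125,14],[90,-125,14],[-60,155,14]]))-[190,100])*5)
E
```

```text
[559.6737964  150.59203928 123.05415235] [566.40893388 149.85807324 126.2739457 ]
[556.58581536 151.71811144 121.35263425] [566.64643359 150.48510796 125.92008108]
[{'rect': [234.7, 134.3, 10.4, 8.3], 'confidence': 0.57}, {'rect': [208.6, 132.2, 74.8, 59.4], 'confidence': 0.46}]
side pred bar ends [[200.8598323  194.96264092]
 [264.6692066  158.46442709]
 [282.31694954 179.10482834]]
side pred bed corners [[272.99242883 440.10801101]
 [464.99182955 374.88024711]
 [ 84.32052742 251.02152618]]
```

```bash
python3 -m handwheel '[{"translation":[0,0,0],"spin":0},{"translation":[-0.003,0,0],"spin":0},{"translation":[-0.003,0,0],"spin":0},{"translation":[-0.003,0,0.005],"spin":0},{"translation":[-0.003,0,0.010],"spin":0},{"translation":[-0.003,0,0.014],"spin":0}]' 0.045 25
python3 -m handwheel '[{"translation":[0,0,0.004],"spin":0},{"translation":[0,0,0.007],"spin":0},{"translation":[0,0,0.010],"spin":0},{"translation":[0,0,0.010],"spin":0}]'
python3 -m handwheel '[{"translation":[0,0,0],"spin":0},{"translation":[0,0,0],"spin":0},{"translation":[0,0,0],"spin":0},{"translation":[0,0,0],"spin":0},{"translation":[0,0,0],"spin":0}]' 0.0 25
```

```text
time_s: 4.7
ee_pos: [566.8, 149.0, 86.3]
eef_rot: [-180.0, -0.0, 160.0]
wrist_force: [-0.5, 0.2, 0.6]
finger_gap: 44.8
time_s: 5.1
ee_pos: [566.9, 149.0, 76.7]
eef_rot: [-180.0, -0.0, 160.0]
wrist_force: [-0.8, 0.5, 0.8]
finger_gap: 45.1
time_s: 5.6
ee_pos: [566.7, 147.1, 77.7]
eef_rot: [-179.8, -0.0, 159.9]
wrist_force: [-7.4, -14.5, 9.6]
finger_gap: 15.3
```

```bash
python3 -m handwheel '[{"translation":[0,-0.002,0],"spin":-0.05},{"translation":[0,-0.002,0],"spin":-0.12},{"translation":[0,-0.002,0],"spin":-0.2},{"translation":[0,-0.002,0],"spin":-0.28},{"translation":[0,-0.002,0],"spin":-0.36},{"translation":[0,-0.002,0],"spin":-0.42}]' 0.0 50
python3 -c "
from h import *
s=telemetry.read_state();print(s['ft_torque'],s['wrist_force'])"
```

```text
time_s: 6.2
ee_pos: [566.1, 147.6, 78.0]
eef_rot: [180.0, 0.0, -175.8]
wrist_force: [-6.9, 2.1, 10.1]
finger_gap: 12.3
[ 0.34543923  0.81836833 -0.2495454 ] [-6.87163856  2.07008535 10.05495239]
```

```bash
python3 -m handwheel '[{"translation":[0,0,0],"spin":-0.08},{"translation":[0,0,0],"spin":-0.16},{"translation":[0,0,0],"spin":-0.24},{"translation":[0,0,0],"spin":-0.32},{"translation":[0,0,0],"spin":-0.40},{"translation":[0,0,0],"spin":-0.47},{"translation":[0,0,0],"spin":-0.47}]'
python3 -c "
from h import *
s=telemetry.read_state();print(s['ft_torque'],s['wrist_force'])
save(camera('wrist'),'w4.png',[100,80,312,200],2)"
```

```text
time_s: 6.9
ee_pos: [565.9, 147.2, 77.8]
eef_rot: [180.0, -0.0, -148.9]
wrist_force: [-9.3, 0.3, 8.9]
finger_gap: 12.3
[-0.43573172  1.20842863 -0.43940767] [-9.25101245  0.26236969  8.89499025]
```

View pics/w4.png

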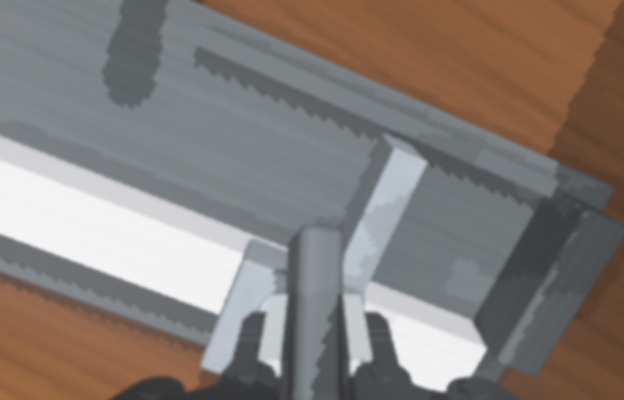

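```bash
python3 -m handwheel '[{"translation":[0.0025,-0.006,0],"spin":0},{"translation":[0.005,-0.012,0],"spin":0},{"translation":[0.008,-0.019,0],"spin":0},{"translation":[0.011,-0.026,0],"spin":0},{"translation":[0.014,-0.033,0],"spin":0},{"translation":[0.017,-0.040,0],"spin":0},{"translation":[0.020,-0.047,0],"spin":0},{"translation":[0.023,-0.054,0],"spin":0},{"translation":[0.026,-0.061,0],"spin":0},{"translation":[0.029,-0.068,0],"spin":0},{"translation":[0.030,-0.071,0],"spin":0},{"translation":[0.030,-0.071,0],"spin":0}]'
python3 -c "
from h import *
s=telemetry.read_state();print(s['ft_torque'],s['wrist_force'])"
```

```text
time_s: 8.15
ee_pos: [577.0, 70.1, 77.9]
eef_rot: [-180.0, -0.0, -149.1]
wrist_force: [-7.1, -2.3, 7.3]
finger_gap: 12.3
[-0.84446281  0.83212652 -0.49828131] [-7.08882448 -2.29095188  7.33850876]
```

```bash
python3 -m handwheel '[{"translation":[0,0,0],"spin":0},{"translation":[0,0,0],"spin":0},{"translation":[0,0,0],"spin":0},{"translation":[0,0,-0.03],"spin":0},{"translation":[0,0,-0.08],"spin":0},{"translation":[0,0,-0.13],"spin":0},{"translation":[0,0,-0.18],"spin":0}]' 0.045
python3 -m handwheel '[{"translation":[0.239,-0.302,0],"spin":0.34},{"translation":[0.239,-0.302,0],"spin":0.34},{"translation":[0.239,-0.302,0],"spin":0.34},{"translation":[0.239,-0.302,0],"spin":0.34},{"translation":[0.239,-0.302,0],"spin":0.34},{"translation":[0.239,-0.302,0],"spin":0.34},{"translation":[0.239,-0.302,0],"spin":0.34},{"translation":[0.239,-0.302,0],"spin":0.34},{"translation":[0.239,-0.302,0],"spin":0.34},{"translation":[0.239,-0.302,0],"spin":0.34}]'
python3 - <<'E'
from fit import *
import pickle
p=camera("wrist");pickle.dump(p,open("w5.pkl","wb"));save(p,"w5.png",[90,60,360,240],2)
for l in("long_mould","short_mould"):print(l,[(d["rect"],d["confidence"]) for d in look_for(p,l)[:3]])
print(proj(p,[[527,-312,22],[527,-312,58]]))
t=camera("top");s=camera("side");pickle.dump((t,s),open("ts2.pkl","wb"))
E
```

```text
time_s: 8.85
ee_pos: [576.8, 70.9, 259.1]
eef_rot: [180.0, 0.0, -149.0]
wrist_force: [0.9, -0.2, -0.1]
finger_gap: 44.7
time_s: 9.85
ee_pos: [527.3, -311.4, 256.7]
eef_rot: [180.0, -0.0, -168.6]
wrist_force: [0.4, 0.6, 0.1]
finger_gap: 45.2
long_mould [([38.5, 0.0, 97.4, 38.7], 0.9), ([238.4, 117.6, 40.5, 73.6], 0.68), ([450.1, 200.9, 61.9, 75.2], 0.66)]
short_mould [([312.7, 192.8, 52.2, 57.1], 0.89), ([409.7, 184.8, 100.1, 89.8], 0.26)]
[[257.23538496 156.52571954]
 [257.27510194 161.42499712]]
```

View pics/w5.png

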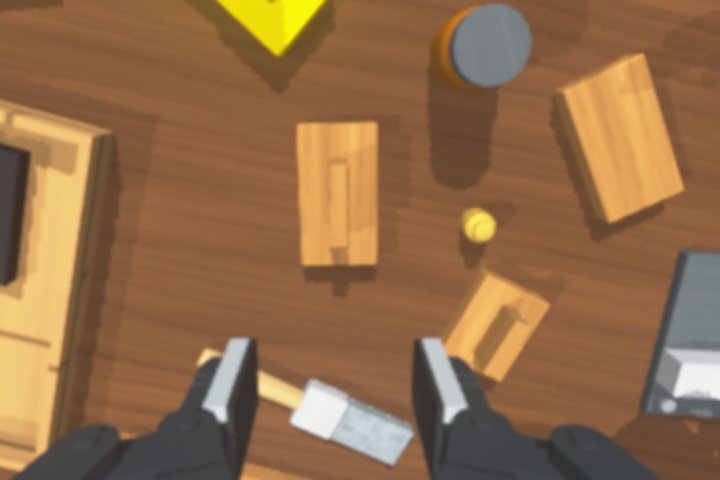

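```bash
python3 - <<'E'
from fit import *
import pickle
p=pickle.load(open("w5.pkl","rb"))
n=lambda a:np.array(a)/2+[90,60]
S=np.array([[55,30,22],[55,-30,22],[-55,-30,22],[-55,30,22.],[30,7,58],[30,-7,58],[-30,-7,58],[-30,7,58]])
# tool yaw 191.5: near end of mould; image right=+y world
u=n([[303,267],[377,265],[378,122],[297,123],[330,247],[347,247],[347,162],[330,164]])
def f(q,S=S): return (proj(p,W(q,S))-u).ravel()
S2=S*[1,-1,1]
for SS in(S,S2):
    r=least_squares(lambda q:f(q,SS),[527,-312,11]);print(r.x,r.cost);print(np.round(r.fun.reshape(-1,2)*2,1).tolist())
E
```

```text
[ 529.64739174 -308.38442809   12.15180096] 3210.7854285391318
[[73.6, -2.2], [-75.5, 0.6], [-81.0, 2.2], [81.4, 0.2], [18.9, 1.1], [-17.5, 1.4], [-18.8, 2.8], [18.6, 0.6]]
[ 528.99956714 -308.50394722   12.38988385] 2.5331190403293506
[[-1.2, -2.0], [-0.1, -1.2], [0.1, 0.1], [-0.3, 0.5], [-0.3, 0.5], [2.1, 0.2], [1.4, 1.6], [-1.9, -0.1]]
```

```bash
python3 -m handwheel '[{"translation":[-0.002,0.0025,0.05],"spin":-0.017},{"translation":[-0.002,0.0025,0.10],"spin":-0.017},{"translation":[-0.002,0.0025,0.15],"spin":-0.017},{"translation":[-0.002,0.0025,0.19],"spin":-0.017},{"translation":[-0.002,0.0025,0.21],"spin":-0.017},{"translation":[-0.002,0.0025,0.222],"spin":-0.017},{"translation":[-0.002,0.0025,0.227],"spin":-0.017},{"translation":[-0.002,0.0025,0.227],"spin":-0.017}]'
python3 -m handwheel '[{"translation":[0,0,0.003],"spin":0},{"translation":[0,0,0.006],"spin":0},{"translation":[0,0,0.009],"spin":0},{"translation":[0,0,0.009],"spin":0}]'
python3 - <<'E'
from fit import *
p=camera("side")
e=telemetry.read_state()["ee_pos"]
print(proj(p,e),proj(p,e+[0,0,22]),proj(p,[529,-308.5,58]))
save(p,"s3.png",[235,180,100,100],6)
E
```

```text
time_s: 10.9
ee_pos: [529.4, -308.2, 30.6]
eef_rot: [-180.0, 0.0, -167.5]
wrist_force: [0.7, -0.9, 0.1]
finger_gap: 45.0
time_s: 11.3
ee_pos: [528.8, -308.2, 20.9]
eef_rot: [180.0, -0.0, -167.6]
wrist_force: [0.9, -0.6, 0.5]
finger_gap: 44.6
[[287.56368368 241.04195502]] [[287.9740123  235.01860364]] [[288.31665347 230.89386361]]
```

View pics/s3.png

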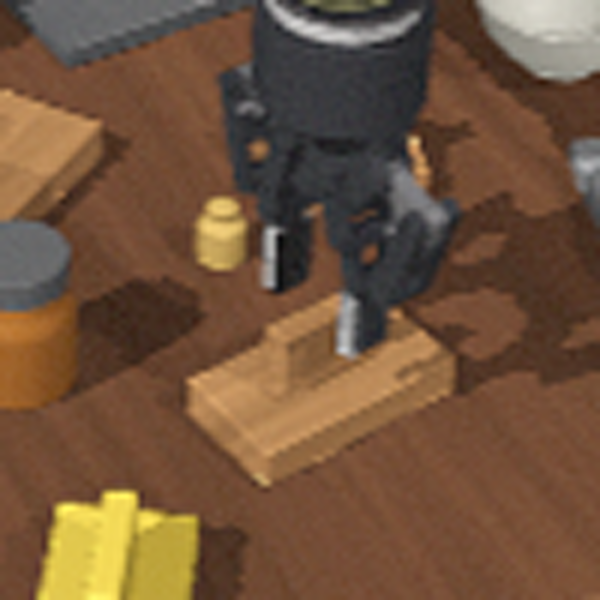

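```bash
python3 -m handwheel '[{"translation":[0,0,0.004],"spin":0},{"translation":[0,0,0.007],"spin":0},{"translation":[0,0,0.007],"spin":0}]'
python3 -m handwheel '[{"translation":[0,0,0],"spin":0},{"translation":[0,0,0],"spin":0},{"translation":[0,0,0],"spin":0},{"translation":[0,0,0],"spin":0},{"translation":[0,0,0],"spin":0},{"translation":[0,0,0],"spin":0}]' 0.0 60
```

```text
time_s: 11.65
ee_pos: [528.7, -308.1, 13.5]
eef_rot: [180.0, -0.0, -167.6]
wrist_force: [0.1, -0.4, 0.7]
finger_gap: 45.2
time_s: 12.25
ee_pos: [529.1, -308.5, 14.3]
eef_rot: [-180.0, 0.0, -167.6]
wrist_force: [0.9, -2.1, 3.2]
finger_gap: 12.5
```

```bash
python3 -m handwheel '[{"translation":[0,0,-0.01],"spin":0},{"translation":[0,0,-0.03],"spin":0},{"translation":[0,0,-0.06],"spin":0},{"translation":[0,0,-0.10],"spin":0},{"translation":[0,0,-0.14],"spin":0},{"translation":[0,0,-0.18],"spin":0},{"translation":[0,0,-0.21],"spin":0},{"translation":[0,0,-0.23],"spin":0}]'
python3 - <<'E'
from fit import *
import pickle
from scipy.signal import find_peaks
w1=pickle.load(open("w1.pkl","rb"));t,s=pickle.load(open("ts2.pkl","rb"))
q=[559.26,110.67,8.0]
def prof(p,z,xs,ys,ax):
    X,Y=np.meshgrid(xs,ys,indexing="ij")
    m=proj(p,W(q,np.c_[X.ravel(),Y.ravel(),np.full(X.size,z)])).astype(np.float32).reshape(*X.shape,2)
    g=cv2.remap(cv2.cvtColor(p["color"],cv2.COLOR_RGB2GRAY).astype(np.float32),m[...,0],m[...,1],cv2.INTER_LINEAR)
    return np.median(g,axis=ax)
xs=np.arange(-80,110,.5)
for nm,p in(("w1",w1),("top",t),("side",s)):
  for z,name in((14,"plate -60/90, railfoot 25"),(22,"lip -53 -45"),(40,"rail top 25 55")):
    for ys in (np.arange(-30,-5,1),np.arange(85,115,1)) if nm=="w1" else (np.arange(30,110,1),):
      d=np.gradient(cv2.GaussianBlur(prof(p,z,xs,ys,1).reshape(-1,1),(1,9),1.5).ravel())
      k,_=find_peaks(abs(d),height=1.2);print(nm,name,[(float(xs[i]),round(float(d[i]),1)) for i in k])
ye=np.arange(-145,175,.5)
for nm,p in(("w1",w1),("top",t)):
  d=np.gradient(cv2.GaussianBlur(prof(p,14,np.arange(-45,20,1),ye,0).reshape(-1,1),(1,9),1.5).ravel());k,_=find_peaks(abs(d),height=1);print(nm,"plate y",[(float(ye[i]),round(float(d[i]),1)) for i in k])
  d=np.gradient(cv2.GaussianBlur(prof(p,40,np.arange(30,50,1),ye,0).reshape(-1,1),(1,9),1.5).ravel());k,_=find_peaks(abs(d),height=1);print(nm,"rail y",[(float(ye[i]),round(float(d[i]),1)) for i in k])
E
```

```text
time_s: 13.05
ee_pos: [528.9, -308.1, 247.0]
eef_rot: [-179.9, 0.1, -167.5]
wrist_force: [-0.1, 0.1, -3.7]
finger_gap: 12.4
w1 plate -60/90, railfoot 25 [(-63.5, -1.3), (-58.0, 4.3), (-53.0, -1.7), (-49.5, 2.2), (-41.5, -3.9), (-34.0, 3.7), (18.0, -1.5), (27.0, 9.9), (34.5, 3.1), (69.0, -15.4), (84.0, 2.9), (91.5, -4.7), (99.5, 1.8)]
w1 plate -60/90, railfoot 25 [(-63.5, -1.6), (-59.0, 4.5), (-54.0, -1.7), (-49.5, 1.5), (-42.0, -5.0), (-35.5, 3.6), (26.5, 10.4), (34.5, 3.4), (68.0, -16.9), (84.0, 3.1), (90.5, -4.5), (99.0, 2.4)]
w1 lip -53 -45 [(-64.0, -1.3), (-59.0, 4.4), (-54.0, -1.8), (-50.0, 2.2), (-43.0, -4.0), (-35.5, 3.7), (16.0, -1.5), (25.0, 10.0), (32.0, 3.2), (66.0, -15.5), (81.0, 3.0), (88.0, -4.8), (96.0, 1.9)]
w1 lip -53 -45 [(-64.0, -1.5), (-59.5, 4.6), (-55.0, -1.6), (-50.5, 1.5), (-43.0, -5.0), (-37.0, 3.6), (24.5, 10.6), (32.0, 3.4), (65.0, -17.0), (81.0, 3.3), (87.0, -4.7), (95.0, 2.5), (107.0, -2.3)]
w1 rail top 25 55 [(-65.5, -1.4), (-60.5, 4.5), (-56.0, -1.8), (-52.0, 2.3), (-45.0, -4.2), (-38.0, 3.8), (11.0, -1.6), (19.5, 10.4), (26.5, 3.2), (59.0, -16.1), (73.
[... 965 characters left out ...]
.5, 8.7), (63.5, -9.3), (125.0, -5.7), (133.5, 5.7), (137.5, -3.0), (154.5, -2.6)]
w1 rail y [(-127.5, 16.1), (9.5, -5.4), (21.5, -11.3), (40.0, -1.2), (47.5, 5.2), (55.5, 7.6), (63.0, 4.7), (125.5, -19.3), (146.0, -3.0)]
top plate y [(-130.5, -1.4), (-126.5, 3.9), (-74.5, -3.2), (-59.5, 3.5), (-54.0, 1.1), (-34.5, -3.4), (-28.0, 9.6), (-21.0, -1.7), (-15.0, -8.2), (-5.5, -3.4), (123.5, -3.0), (132.5, 3.4), (152.0, -3.2), (168.0, 2.7)]
top rail y [(-128.0, 17.7), (-70.0, -14.8), (-66.0, 10.2), (-56.0, -3.0), (-51.5, -2.6), (-47.5, -8.1), (-39.5, -5.3), (-36.5, -1.4), (-29.5, 2.6), (-25.5, 1.2), (-21.0, 5.4), (-14.0, 3.7), (3.0, 3.0), (123.5, -12.9), (137.0, 1.2), (145.5, -3.5), (152.0, 3.6)]
```

```bash
python3 -m handwheel '[{"translation":[-0.003,0.012,0],"spin":0.05},{"translation":[-0.009,0.036,0],"spin":0.15},{"translation":[-0.018,0.072,0],"spin":0.28},{"translation":[-0.028,0.112,0],"spin":0.42},{"translation":[-0.038,0.152,0],"spin":0.56},{"translation":[-0.048,0.192,0],"spin":0.70},{"translation":[-0.058,0.232,0],"spin":0.84},{"translation":[-0.068,0.272,0],"spin":0.98},{"translation":[-0.078,0.312,0],"spin":1.12},{"translation":[-0.088,0.352,0],"spin":1.26},{"translation":[-0.097,0.388,0],"spin":1.40},{"translation":[-0.104,0.416,0],"spin":1.50}]' - 80
python3 -m handwheel '[{"translation":[0,0,0],"spin":0.05},{"translation":[0,0,0],"spin":0.10},{"translation":[0,0,0],"spin":0.144},{"translation":[0,0,0],"spin":0.144}]'
```

```text
time_s: 14.25
ee_pos: [540.1, 122.5, 244.2]
eef_rot: [-179.9, -0.0, 106.2]
wrist_force: [0.7, -0.2, -3.6]
finger_gap: 11.4
time_s: 14.65
ee_pos: [540.4, 120.5, 244.1]
eef_rot: [-179.9, -0.0, 98.2]
wrist_force: [1.1, 0.6, -4.1]
finger_gap: 11.6
```

```bash
python3 -m handwheel '[{"translation":[0.025,0.004,0],"spin":0},{"translation":[0.051,0.009,0.02],"spin":0},{"translation":[0.051,0.009,0.06],"spin":0},{"translation":[0.051,0.009,0.10],"spin":0},{"translation":[0.051,0.009,0.13],"spin":0},{"translation":[0.051,0.009,0.155],"spin":0},{"translation":[0.051,0.009,0.170],"spin":0},{"translation":[0.051,0.009,0.170],"spin":0},{"translation":[0.051,0.009,0.170],"spin":0}]'
python3 - <<'E'
from fit import *
import pickle
p=camera("wrist");t=camera("top");s=camera("side");pickle.dump((p,t,s),open("hov.pkl","wb"))
a=cv2.resize(p["color"],None,fx=.85,fy=.85);z=lambda im,l,tt,w,h,f:cv2.resize(im[tt:tt+h,l:l+w],None,fx=f,fy=f,interpolation=cv2.INTER_CUBIC)
b=z(t["color"],110,130,120,80,3);c=z(s["color"],195,105,100,90,3)
im=np.zeros((600,800,3),np.uint8);im[:326,:435]=a[:326,:435];im[:240,436:796]=b;im[326:596,0:300]=c
im[326:596,300:700]=z(p["color"],156,60,200,135,2)
cv2.imwrite("pics/hov.png",im[...,::-1])
E
```

```text
time_s: 15.55
ee_pos: [542.6, 172.2, 74.8]
eef_rot: [180.0, -0.0, 98.3]
wrist_force: [-0.4, 0.5, -3.5]
finger_gap: 11.6
```

View pics/hov.png

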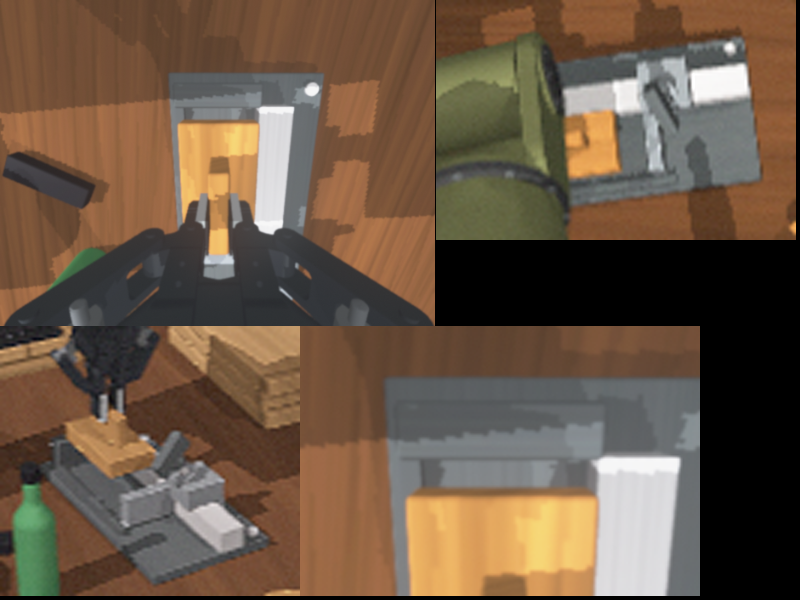

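```bash
python3 - <<'E'
from fit import *
import pickle
p,t,s=pickle.load(open("hov.pkl","rb"))
def bedf(X,q=(560.7,109.9,8.3)):
    th=np.radians(q[2]);d=X[:,:2]-[q[0],q[1]];return np.c_[d[:,0]*np.cos(th)+d[:,1]*np.sin(th),-d[:,0]*np.sin(th)+d[:,1]*np.cos(th)]
n=lambda a:(np.array(a,float)-[300,326])/2+[156,60]
print("mould far corners",bedf(at_z(p,n([[407,490],[597,490]]),83)))
print("rail fl/fr",bedf(at_z(p,n([[597,458],[680,458],[595,590],[668,590]]),40)))
print("plate fl",bedf(at_z(p,n([[386,380],[398,590]]),14)))
print("fixed stop top face edge",bedf(at_z(p,n([[500,460]]),52)), "fix right end(25)",bedf(at_z(p,n([[605,400]]),52)))
E
```

```text
mould far corners [[-39.32943619 118.11387419]
 [ 18.75780021 118.16276743]]
rail fl/fr [[ 25.61742277 124.2342755 ]
 [ 56.99314522 124.25127386]
 [ 27.66461861  71.62511279]
 [ 57.4318585   71.65013554]]
plate fl [[-57.61914115 153.10577872]
 [-57.97843025  62.89415136]]
fixed stop top face edge [[-11.01722925 124.48417628]] fix right end(25) [[ 25.2520078  144.77402154]]
```

```bash
python3 -m handwheel '[{"translation":[0,0.0015,0.005],"spin":0},{"translation":[0,0.0015,0.012],"spin":0},{"translation":[0,0.0015,0.020],"spin":0},{"translation":[0,0.0015,0.027],"spin":0},{"translation":[0,0.0015,0.033],"spin":0},{"translation":[0,0.0015,0.038],"spin":0},{"translation":[0,0.0015,0.041],"spin":0},{"translation":[0,0.0015,0.043],"spin":0},{"translation":[0,0.0015,0.044],"spin":0}]'
python3 -m handwheel '[{"translation":[0,0,0.001],"spin":0},{"translation":[0,0,0.002],"spin":0},{"translation":[0,0,0.003],"spin":0},{"translation":[0,0,0.003],"spin":0}]'
```

```text
time_s: 16.6
ee_pos: [544.0, 172.4, 30.0]
eef_rot: [180.0, -0.0, 98.3]
wrist_force: [0.7, 0.0, -3.6]
finger_gap: 11.5
time_s: 17.0
ee_pos: [544.1, 172.4, 28.4]
eef_rot: [180.0, 0.0, 98.3]
wrist_force: [-8.3, -2.3, 11.4]
finger_gap: 11.7
```

```bash
python3 -m handwheel '[{"translation":[0,0,-0.001],"spin":0},{"translation":[0,0,-0.001],"spin":0},{"translation":[0,0,-0.001],"spin":0},{"translation":[0,0,-0.001],"spin":0},{"translation":[0,0,-0.01],"spin":0},{"translation":[0,0,-0.04],"spin":0},{"translation":[0,0,-0.08],"spin":0},{"translation":[0,0,-0.12],"spin":0},{"translation":[0,0,-0.16],"spin":0}]' 0.045 50
python3 -m handwheel '[{"translation":[-0.01,0.002,0],"spin":-0.14},{"translation":[-0.02,0.004,0],"spin":-0.28},{"translation":[-0.03,0.006,0],"spin":-0.42},{"translation":[-0.04,0.008,0],"spin":-0.56},{"translation":[-0.05,0.010,0],"spin":-0.70},{"translation":[-0.06,0.012,0],"spin":-0.84},{"translation":[-0.07,0.014,0],"spin":-0.98},{"translation":[-0.08,0.016,0],"spin":-1.12},{"translation":[-0.09,0.018,0],"spin":-1.26},{"translation":[-0.10,0.018,0],"spin":-1.40},{"translation":[-0.106,0.018,0],"spin":-1.54},{"translation":[-0.106,0.018,0],"spin":-1.68}]'
python3 -m handwheel '[{"translation":[0,0,0],"spin":-0.14},{"translation":[0,0,0],"spin":-0.28},{"translation":[0,0,0],"spin":-0.28}]'
python3 - <<'E'
from fit import *
import pickle
p=camera("wrist");pickle.dump(p,open("w6.pkl","wb"))
print(look_for(p,"long_mould")[:2],look_for(p,"clamp")[:2])
E
```

```text
time_s: 17.9
ee_pos: [543.7, 172.3, 189.5]
eef_rot: [180.0, -0.0, 98.3]
wrist_force: [-0.1, -0.3, 0.6]
finger_gap: 45.0
time_s: 19.1
ee_pos: [577.1, 69.3, 187.8]
eef_rot: [-180.0, 0.0, -165.2]
wrist_force: [0.0, 0.5, 0.9]
finger_gap: 45.2
time_s: 19.4
ee_pos: [577.0, 70.0, 187.7]
eef_rot: [-180.0, 0.0, -149.3]
wrist_force: [1.2, 0.6, -0.3]
finger_gap: 45.0
[{'rect': [289.2, 148.4, 97.0, 69.5], 'confidence': 0.94}] [{'rect': [243.7, 157.2, 21.7, 53.4], 'confidence': 0.74}]
```

```bash
python3 -m handwheel '[{"translation":[0,0,0.03],"spin":0},{"translation":[0,0,0.06],"spin":0},{"translation":[0,0,0.08],"spin":0},{"translation":[0,0,0.095],"spin":0},{"translation":[0,0,0.105],"spin":0},{"translation":[0,0,0.110],"spin":0},{"translation":[0,0,0.110],"spin":0}]'
python3 -m handwheel '[{"translation":[0,0,0],"spin":0},{"translation":[0,0,0],"spin":0},{"translation":[0,0,0],"spin":0},{"translation":[0,0,0],"spin":0},{"translation":[0,0,0],"spin":0},{"translation":[0,0,0],"spin":0}]' 0.0 50
python3 -m handwheel '[{"translation":[-0.001,0.0025,0],"spin":0},{"translation":[-0.002,0.005,0],"spin":0},{"translation":[-0.003,0.0075,0],"spin":0},{"translation":[-0.004,0.010,0],"spin":0},{"translation":[-0.005,0.0125,0],"spin":0},{"translation":[-0.006,0.015,0],"spin":0},{"translation":[-0.007,0.0175,0],"spin":0},{"translation":[-0.008,0.020,0],"spin":0},{"translation":[-0.008,0.020,0],"spin":0}]'
```

```text
time_s: 20.25
ee_pos: [577.0, 70.0, 77.1]
eef_rot: [180.0, -0.0, -149.5]
wrist_force: [0.1, 0.6, 1.4]
finger_gap: 45.3
time_s: 20.85
ee_pos: [577.3, 70.1, 78.1]
eef_rot: [-180.0, 0.1, -149.5]
wrist_force: [-2.6, 1.3, 6.1]
finger_gap: 13.7
time_s: 21.75
ee_pos: [574.2, 91.5, 78.0]
eef_rot: [-180.0, 0.1, -149.5]
wrist_force: [-0.4, 1.2, 5.8]
finger_gap: 13.6
```

Moved 21.5 mm. Continue in small increments until the force rises.

```bash
python3 -m handwheel '[{"translation":[-0.0008,0.0018,0],"spin":0},{"translation":[-0.0015,0.0037,0],"spin":0},{"translation":[-0.0023,0.0055,0],"spin":0},{"translation":[-0.0023,0.0055,0],"spin":0}]'
python3 -m handwheel '[{"translation":[-0.0004,0.0009,0],"spin":0},{"translation":[-0.0008,0.0018,0],"spin":0},{"translation":[-0.0012,0.0028,0],"spin":0},{"translation":[-0.0012,0.0028,0],"spin":0}]'
python3 -c "
import pickle
from h import *
s=telemetry.read_state();print(s['wrist_force'],s['ft_torque'],s['ee_pos'])"
```

```text
time_s: 22.15
ee_pos: [573.4, 97.1, 78.0]
eef_rot: [-179.9, 0.1, -149.5]
wrist_force: [-1.3, -0.7, 6.3]
finger_gap: 13.8
time_s: 22.55
ee_pos: [573.0, 99.9, 78.0]
eef_rot: [-179.9, 0.1, -149.5]
wrist_force: [-2.0, -2.7, 4.5]
finger_gap: 13.3
[-1.9901714  -2.67909676  4.53268254] [-0.53854448  0.18565296 -0.31527018] [572.9889279   99.90417168  78.0467334 ]
```

```bash
for i in 1 2 3 ; do python3 -m handwheel '[{"translation":[-0.0004,0.0009,0],"spin":0},{"translation":[-0.0004,0.0009,0],"spin":0}]' | grep -E "pos|force"; done
```

```text
ee_pos: [572.8, 100.8, 78.0]
wrist_force: [-2.7, -3.4, 5.8]
ee_pos: [572.7, 101.8, 78.0]
wrist_force: [-2.2, -2.6, 6.4]
ee_pos: [572.6, 102.8, 78.0]
wrist_force: [-2.0, -2.4, 5.8]
```

```bash
for i in 1 2 3 ; do python3 -m handwheel '[{"translation":[-0.0004,0.0009,0],"spin":0},{"translation":[-0.0004,0.0009,0],"spin":0}]' | grep -E "pos|force"; done
```

```text
ee_pos: [572.5, 103.5, 78.0]
wrist_force: [-2.1, -4.1, 5.7]
ee_pos: [572.4, 103.7, 78.0]
wrist_force: [-2.5, -10.2, 5.9]
ee_pos: [572.4, 103.9, 78.0]
wrist_force: [-1.5, -16.2, 5.8]
```

```bash
python3 -m handwheel '[{"translation":[0,0,0],"spin":0.08},{"translation":[0,0,0],"spin":0.16},{"translation":[0,0,0],"spin":0.24},{"translation":[0,0,0],"spin":0.32},{"translation":[0,0,0],"spin":0.40},{"translation":[0,0,0],"spin":0.48},{"translation":[0,0,0],"spin":0.56},{"translation":[0,0,0],"spin":0.64}]' 0.0 60
python3 -c "
from h import *
s=telemetry.read_state();print(s['ft_torque'])"
python3 -m handwheel '[{"translation":[0,0,0],"spin":0.08},{"translation":[0,0,0],"spin":0.16},{"translation":[0,0,0],"spin":0.24},{"translation":[0,0,0],"spin":0.32},{"translation":[0,0,0],"spin":0.38},{"translation":[0,0,0],"spin":0.38}]'
python3 -c "
from h import *
s=telemetry.read_state();print(s['ft_torque'])"
```

```text
time_s: 24.55
ee_pos: [573.6, 102.6, 77.4]
eef_rot: [-179.7, 0.3, 173.7]
wrist_force: [12.7, -26.1, -5.1]
finger_gap: 12.6
[-3.88693017 -2.31262397  0.89854289]
time_s: 25.15
ee_pos: [572.3, 101.8, 78.1]
eef_rot: [-179.7, 0.2, 152.0]
wrist_force: [-4.2, -32.6, 10.7]
finger_gap: 12.1
[-5.15559264  0.75243907  0.6780878 ]
```

```bash
python3 -m handwheel '[{"translation":[0,0,0],"spin":0},{"translation":[0,0,0],"spin":0},{"translation":[0,0,0],"spin":0},{"translation":[0,0,0],"spin":0},{"translation":[0,0,-0.03],"spin":0},{"translation":[0,0,-0.07],"spin":0},{"translation":[0,0,-0.11],"spin":0},{"translation":[0,0,-0.14],"spin":-0.14},{"translation":[0,0,-0.14],"spin":-0.28},{"translation":[0,0,-0.14],"spin":-0.42},{"translation":[0,0,-0.14],"spin":-0.55},{"translation":[0,0,-0.14],"spin":-0.55}]' 0.045
python3 - <<'E'
from fit import *
import pickle
p=camera("wrist");pickle.dump(p,open("w7.pkl","wb"));save(p,"w7.png",[150,90,210,150],3.8)
q=[561.2,109.9,8.3]
for c in(.9,1.0,1.1,1.2,1.3): print(c,np.round((proj(p,W(q,bar(55,c,[[-26,0,12],[26,0,12]])))-[150,90])*3.8).tolist())
f=lambda X:np.round((proj(p,W(q,X))-[150,90])*3.8).tolist()
print("mould top",f([[20,15,36],[20,125,36],[-40,125,36],[-40,15,36]]),"stop top",f([[-41,15,55],[21,15,55]]),"fix top",f([[-49,125,52],[25,125,52]]))
E
```

```text
time_s: 26.35
ee_pos: [571.8, 106.4, 217.1]
eef_rot: [180.0, 0.0, -176.2]
wrist_force: [-0.3, -0.6, -0.1]
finger_gap: 44.9
0.9 [[399.0, 233.0], [382.0, 407.0]]
1.0 [[408.0, 234.0], [373.0, 406.0]]
1.1 [[417.0, 235.0], [364.0, 404.0]]
1.2 [[425.0, 238.0], [355.0, 401.0]]
1.3 [[434.0, 241.0], [346.0, 397.0]]
mould top [[468.0, 306.0], [779.0, 282.0], [785.0, 107.0], [458.0, 134.0]] stop top [[460.0, 135.0], [472.0, 322.0]] fix top [[803.0, 81.0], [795.0, 307.0]]
```

View pics/w7.png

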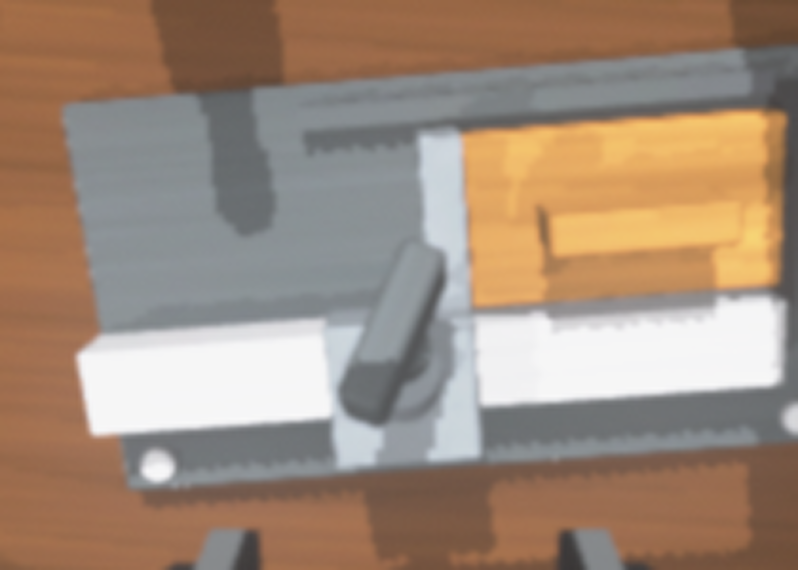

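```bash
python3 -c "
from h import *
s=telemetry.read_state();print(s['time_s'],s['wrist_force'],s['finger_gap'])
print(job.sign_off())"
```

```text
26.4 [ 0.2832244   0.1498907  -0.95130634] 44.80155262770909
the job is handed in; nothing more can be done
None
```

The job was done and handed in at 26.4 s of the 64 s allowed; the sign-off reports no verdict.

**What I did:** I loosened the clamp to about 0.4 rad and slid the stop back about 77 mm. I lifted the long mould by its rib, set it down flat between the two stops and let go. I then pushed the stop up until it met firm resistance (about 16 N) and turned the clamp clockwise.

**Last checks:**
- **Clamp:** in the last wrist picture the bar lies where a clamp angle of about 1.15–1.2 rad would put it, above the 1.0 needed. This is an estimate from one picture.
- **Mould:** it sits flat and square between lip and rail, touching both stops. Its ends are within about 1 mm of where I calculated they should be.
- **Robot:** fingers are open and clear, and the wrist force is under 1 N.
- **Other things on the bench:** I never touched them, but I did not measure their positions again at the end.

**What disagreed:**
- **Fingertip height:** with the fingers shut, the tips were about 22 mm higher than the reported tool position. My first grip on the clamp therefore closed on air above the bar. I measured the gap from two cameras and allowed for it in every grasp and in the set-down.
- **Bed position:** measurements of the bed across its width varied by about 2–3 mm between cameras. I nudged the mould 1.5 mm before setting it down to allow for this.
- **Tightening the clamp:** the tool was pushed about 2 mm off line and the wrist force reached about 33 N, pressing the stop towards the mould. The snug fit held.

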